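# Draw the collage-board tray out from under the riser with the pull hook

## Robot

A 6-joint arm with a two-finger parallel gripper is mounted at the origin on the work surface. World frame = base frame: x ahead of the robot, y to its left, z up, the work surface at z = 0. Lengths are in m, angles in rad, forces in N, time in s.
With the tool pointing down it reaches from about 0.35 to 0.975 m from the base axis. Payload 4.9 kg.
Tool frame: the origin (TCP) lies midway between the tips of the shut fingers; the grasp point (between the pads) lies 19 mm behind it; z points along the fingers, y is the line along which they close (so a half turn about z gives the same grasp; the last joint's range is limited). The gripper opens to 85 mm and grips with 20 to 120 N. Pads are 22 mm wide; open, the fingers measure 114 mm over their backs; the gripper's body (76 mm by 85 mm) begins 54 mm behind the grasp point. The pads swing forward as they close: fully open they stand 13 mm farther back than shut.
Start: joints at [-0.119, 0.053, 1.613, -0, 1.476, -0.119], TCP at [0.625, 0, 0.231] pointing down, gripper open.
Joint ranges: [-3.01, 3.01], [-1.01, 2.22], [0.06, 2.58], [-1.02, 4.17], [0.09, 2.62], [-3.14, 3.14]. Speed limits (rad/s): [2.57, 2.57, 3.14, 3.14, 3.14, 3.14].

## Interface

Orientations are given as a unit quaternion [w, x, y, z].
In Python, from plant import state, grab_frame, camera_info, job_done, spot_in, masks_of, pinpoint gives the robot as it stands.
- The arm moves only by the shell command python3 -m handwheel 'ROWS' [OPENING]. ROWS is JSON, a list that holds one entry, the list of rows, each a list of 6 numbers: the shift along the world's x, y, z in m, then the turn, a rotation vector about the world's x, y, z in degrees. In form: [[[tx, ty, tz, ax, ay, az], ...]]. A call has 1 to 20 rows; each row shifts and turns the commanded pose from where the row before left it; what a row does not reach is not made up. A row lasts 1/12 s, in which the tool goes at most 41.7 mm and 7.16 degrees, less where a joint would pass 70% of its speed; a pose out of reach is approached as far as the arm can. A call is refused whole if a number of a shift passes 0.0417 or a number of a turn 7.16, either way. A call with a gripper value outside its range is refused whole. OPENING is the opening, from 0 (shut) to 1 (fully open), set as the call begins (- or left out, the last holds). The fingers move at their own pace and stop on an object; the grip force is fixed at half the most. Time passes only in rows, so rows that do not move let the fingers close. It gives the time, the measured TCP pose, the force, the opening and the grip force at its end, in the units of the state.
- state(): the state, without advancing time (a new reading comes with each control period).
- grab_frame(name): name is "scene" or "side" or "wrist"; returns (picture, depth): 420x560x3 uint8, blue, green, red; 420x560 float32, m along the optical axis (not along the pixel's ray), 0 where there is no reading.
- camera_info(name): a dict with "fx", "fy", "cx", "cy" (pixels), "T" (4x4, takes a point from camera to world coordinates). Camera axes: x right, y up, looking along -z (the intrinsics and any distortion apply to the point x, -y, -z); pixel columns grow to the right and rows downward; lengths in m; the calibration is good to about 2 mm. A picture is of the moment at which its call begins: read the wrist's pose just before it. camera_info takes no time and is no camera call; for the wrist camera it gives the pose at the moment of the call.
- job_done(): hands the job in; it is judged then, once.
Trained networks look in the newest picture that a camera, given by its name, has taken for a name from the list of things; names that differ only in an ending like _2 or _b are one class to them, and where a whole thing is asked for, a point or a joint stands for the part that bears it (a point fixed in the world has none). Each returns a list of dicts, best first, with "conf" (0 to 1); they miss things now and then, are a little off and sometimes report something else, mostly with a low value. They report only what shows in the picture. A call takes as long as a camera call.
- spot_in(camera, thing): "box" ([left, top, width, height] in pixels, round what is visible of it).
- masks_of(camera, thing): "region" (420x560 bool, what is visible of it) and "box" ([left, top, width, height] in pixels, round what is visible of it).
- pinpoint(camera, thing): "position" ([column, row] in pixels: a listed point, or the origin of a listed thing).
The state is a dict: "time": time; "joint_pos": joint angles; "joint_vel": joint speeds; "joint_efforts": joint torques, N m; "tool_pos": TCP position; "tool_rot": TCP orientation; "contact_force": force on the tool from outside, world axes, zero at the start; "ft_torque": the same for the moment, N m; "gripper_width": opening from 0.0 (shut) to 1.0 (fully open); "grasp_force": force on a finger pad.
Only numpy, scipy, OpenCV 4.12 (cv2) and the standard library are available. Lean on these libraries where they do the work, as an engineer would, in place of code of your own. Each camera call takes 0.05 s, during which the arm holds its last target. There are 200 camera calls.

## Task

The tray of collage boards is pushed back under the low white riser, out of finger reach. Take the hooked rod from its green mat, reach it under the ledge, find the tray's drawbar eye by feel, hook it and draw the tray gently out until it is against its stop, never pushing or pulling on it or on the riser with more than about 15 N and never touching it with the gripper. Then unhook and stand the rod upright again in the middle of its green mat, leaving the other things on the table as they are.

Things in the scene. Friction and masses are not known exactly. Their poses are not given: they have to be found in the camera images.
- riser: low white storage riser, blue front edge, 330 deep x 300 wide x 115 mm high, fixed. Origin: on the table under the middle of its front (ledge) edge; x points inward from the open front, y to the left as seen looking in, z up. Ledge underside 100 mm above the table; side walls 12 mm thick (bay 276 mm wide, empty ahead of the tray but for the drawbar).
- tray (a joint): how far the grey collage-board tray (250 wide, front 68 mm high) has been drawn out, m: 0 fully in, 0.110 at its end stop. It slides along the riser's -x with about 4 N of friction and stays where it is left. It starts 0 to 12 mm out.
- drawbar_pivot (a point): pivot of the tray's brass drawbar, middle of the tray's front, 35 mm above the table, 130 mm behind the ledge edge with the tray fully in; moves with the tray. A 7 mm bar reaches from it towards the robot to a flat-lying ring eye: centre 70 mm from the pivot, hole 19, outside 33, thickness 7 mm (31.5 to 38.5 mm above the table). Hidden under the ledge.
- tray_front (a point): middle of the tray's front face, 9 mm behind the pivot, 55 mm above the table. The drawbar is clamped at some unknown angle about its upright pivot, up to 0.75 rad either side of straight out, so the eye may lie up to 48 mm to either side; find it by feel. The clamp must not be forced: it holds well beyond 15 N at the eye, and pulling straight out with the bar at an angle is fine.
- hook_grip (a point): middle of the hooked rod's grip, an orange upright post 30 mm (x, along the rod) by 24 mm (y, across), from the foot up to 106 mm; this point is 85 mm above the underside of the foot. x points along the rod towards the hook, z up.
- hook_tip (a point): lowest point of the hook's downward pin: 146 mm ahead of the grip's axis (x), 77 mm below hook_grip; the rod's underside is 27 mm above it.
- mat: square green mat 90 x 90 x 4 mm fixed on the table, the hooked rod's place. Origin: centre of its underside.
- glue_bottle: green glue bottle, 44 mm across, 110 mm tall, standing on the riser; origin under its centre. Leave alone.
- magazines: pile of three magazines 130 x 100 x 21 mm on the riser; origin under its centre. Leave alone.
- glue_stick: white glue stick, 30 mm across, 90 mm tall, standing beside the riser's front; origin under its centre. Leave alone.
- tape: black tape dispenser 130 x 55 x 73 mm on the left; origin under its centre. Leave alone.
- scissors: scissors with green handles, 180 mm long, lying on the left; origin under the middle. Leave alone.
- pen_cup: blue pencil cup, 70 mm across, 90 mm tall (pencils to 135 mm), right of the green mat; origin under its centre. Leave alone.
- hook: the whole hooked rod, about 0.35 kg, standing on its dark steel foot (52 x 46 x 22 mm); origin under the foot's middle, axes as hook_grip. A 10 mm round rod leaves the post forwards, axis 40 mm above the foot's underside, and ends 150 mm ahead of the post's axis, where an 8 mm pin, the hook, goes down, leaning back 4 mm.

How it is judged:
By the outcome, as a careful person would: the job done as asked, in the order asked, and still so for the second after the job is handed in, with the robot touching nothing.
It also fails if it takes over 67 s, if anything falls off the work surface, if the arm or the gripper's body presses on something with over 40 N, if the wrist force passes 120 N, or if a joint passes its speed limit or range.

## Working session

There is one attempt and no reset: what is moved stays moved. The work goes in short steps, Python scripts to look and compute and a shell command to move; the robot and the scene stay as the last step left them, time stands still between calls to the robot, and variables do not carry over. Pictures are saved under pics/ and viewed, at most 10 in all, crops included, and the job is handed in when it is done.

```bash
ls; mkdir -p pics
cat > h.py <<'E'
import numpy as np, cv2
from plant import *
def world(cam,px,depth,info=None):
    c=info or camera_info(cam); u,v=px
    p=np.array([(u-c['cx'])/c['fx']*depth,-(v-c['cy'])/c['fy']*depth,-depth,1])
    return (np.array(c['T'])@p)[:3]
def onz(cam,px,z):
    T=np.array(camera_info(cam)['T']); a=T[:3,3]; b=world(cam,px,1.)
    return a+(b-a)*(z-a[2])/(b[2]-a[2])
def proj(cam,P):
    c=camera_info(cam); q=np.linalg.inv(np.array(c['T']))@np.append(P,1)
    return np.array([c['cx']+c['fx']*q[0]/-q[2], c['cy']+c['fy']*q[1]/q[2]])
E
python3 - <<'E'
from h import *
for c in ['scene','side']:
    im,d=grab_frame(c); cv2.imwrite(f'pics/{c}0.png',im); np.save(f'pics/{c}0.npy',d)
    i=camera_info(c); print(c,i.keys(),np.round(np.array(i['T']),3).tolist(),i['fx'])
    for t,z in [('riser',0),('mat',0),('hook',.004),('hook_grip',.089),('hook_tip',.012),('glue_stick',0),('pen_cup',0),('tape',0)]:
        for r in pinpoint(c,t)[:1]: print(t,np.round(r['position'],1),round(r['conf'],2),np.round(onz(c,r['position'],z),4))
print(state()['time'],state()['contact_force'],state()['tool_rot'])
E
```

```text
pics
scene dict_keys(['fx', 'fy', 'cx', 'cy', 'T']) [[-0.212, -0.622, 0.754, 1.514], [0.977, -0.142, 0.158, 0.177], [0.009, 0.77, 0.638, 0.927], [0.0, 0.0, 0.0, 1.0]] 499.86540284234434
riser [312.9 253.7] 0.84 [0.587  0.0731 0.    ]
mat [176.9 197.2] 0.57 [ 0.4429 -0.359   0.    ]
hook [174.7 199.2] 0.69 [ 0.4578 -0.3596  0.004 ]
hook_grip [172.6 173.4] 0.63 [ 0.446  -0.3593  0.089 ]
hook_tip [133.9 225.6] 0.72 [ 0.6003 -0.4208  0.012 ]
glue_stick [131.8 224.8] 0.57 [ 0.5865 -0.4357  0.    ]
pen_cup [132.7 197.9] 0.62 [ 0.4751 -0.4849  0.    ]
tape [447.8 255.8] 0.65 [0.5167 0.418  0.    ]
side dict_keys(['fx', 'fy', 'cx', 'cy', 'T']) [[0.993, 0.058, -0.101, 0.456], [-0.116, 0.578, -0.808, -0.857], [0.012, 0.814, 0.58, 0.697], [0.0, 0.0, 0.0, 1.0]] 378.87595533782985
riser [281.6 209.7] 0.56 [0.5823 0.0824 0.    ]
mat [249.1 335. ] 0.59 [ 0.4584 -0.3583  0.    ]
hook [249.3 337.9] 0.57 [ 0.4585 -0.3683  0.004 ]
hook_grip [246.7 309.7] 0.85 [ 0.4564 -0.3633  0.089 ]
hook_tip [317.7 352.9] 0.93 [ 0.5932 -0.4235  0.012 ]
glue_stick [282.3 173.8] 0.54 [0.6112 0.297  0.    ]
pen_cup [262.5 395.2] 0.82 [ 0.4763 -0.4906  0.    ]
tape [247.3 159.8] 0.63 [0.492  0.4117 0.    ]
0.9 [-0.33035452 -0.83248605 -0.29429956] [-5.35856140e-06  7.07095238e-01  7.07118324e-01  1.02637521e-05]
```

View pics/scene0.png

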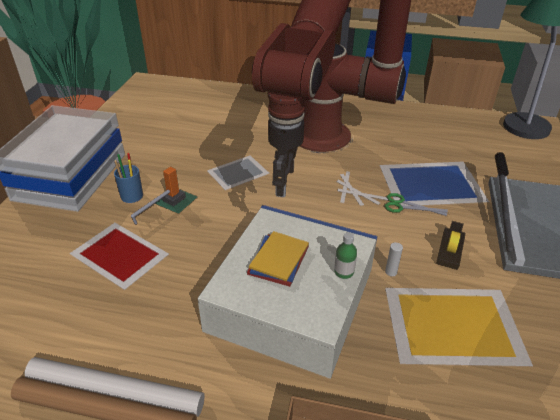

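View pics/side0.png

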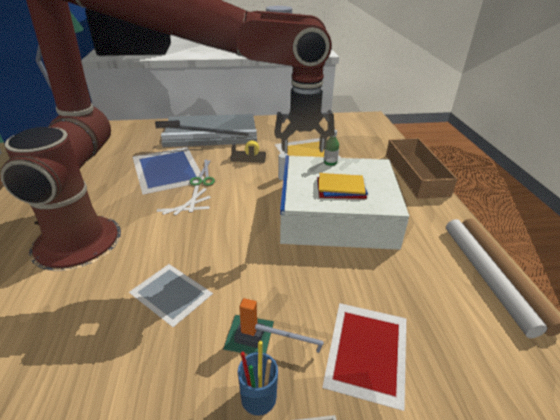

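Both views show the riser (blue edge from (262,210) to (376,237) in the scene view), the orange grip on the green mat near (172,183), and the pen cup close by at (130,185). I'll refine the poses with depth.

Run:
```python
from h import *
def cloud(c):
    im=cv2.imread(f'pics/{c}0.png'); d=np.load(f'pics/{c}0.npy'); i=camera_info(c)
    v,u=np.mgrid[:420,:560]; P=np.stack([(u-i['cx'])/i['fx']*d,-(v-i['cy'])/i['fy']*d,-d,np.ones_like(d)],-1)@np.array(i['T']).T
    return im,cv2.cvtColor(im,cv2.COLOR_BGR2HSV),P[...,:3],d>0
for c in ['scene','side']:
    im,hsv,P,ok=cloud(c); H,S,V=[hsv[...,k].astype(int) for k in range(3)]
    x,y,z=P[...,0],P[...,1],P[...,2]
    m=ok&(abs(z-.115)<.012)&(x>.5)&(x<1.05)&(abs(y-.05)<.3)
    m=cv2.morphologyEx(m.astype(np.uint8),cv2.MORPH_OPEN,np.ones((3,3)))>0
    pts=P[m][:,:2].astype(np.float32); r=cv2.minAreaRect(pts); print(c,'riser',r, np.round(cv2.boxPoints(r),4).tolist(),'z',np.median(z[m]))
    # blue edge
    b=ok&(H>100)&(H<130)&(S>100)&(abs(z-.108)<.02)&(x>.5)&(x<.75)&(y>-.15)&(y<.3)
    if b.sum()>20:
        q=P[b]; f=np.polyfit(q[:,1],q[:,0],1); print('blue n',b.sum(),'x=a*y+b',f,'y range',q[:,1].min(),q[:,1].max())
    near=ok&(x>.35)&(x<.7)&(y<-.25)&(y>-.48)
    o=near&(H<14)&(S>150)&(V>80)&(z>.03)&(x<.52); q=P[o]
    t=q[q[:,2]>.104]; print('orange',o.sum(),'mean',q.mean(0),'min',np.percentile(q,2,0),'max',np.percentile(q,98,0),'top',len(t),t.mean(0) if len(t) else '')
    if len(t)>5: print(cv2.minAreaRect(t[:,:2].astype(np.float32)))
    g=near&(H>60)&(H<95)&(S>80)&(z<.012)&(x<.56); q=P[g][:,:2].astype(np.float32); print('mat',g.sum(),cv2.minAreaRect(q))
    rod=near&(z>.036)&(z<.055)&(S<90)&(x>.47)&(y>-.45); q=P[rod]; 
    if len(q)>5: print('rod',len(q),cv2.fitLine(q[:,:2].astype(np.float32),cv2.DIST_HUBER,0,.01,.01).ravel(),q[:,0].min(),q[:,0].max())
    cr=im[140:250,100:230] if c=='scene' else im[280:420,200:350]
    cv2.imwrite(f'pics/crop_{c}.png',cv2.resize(cr,None,fx=4,fy=4))
```

```text
scene riser ((0.7471411228179932, 0.04820273816585541), (0.3007591664791107, 0.33599603176116943), 79.72764587402344) [[0.5550000071525574, -0.0697999969124794], [0.8855999708175659, -0.12970000505447388], [0.939300000667572, 0.16619999706745148], [0.6086999773979187, 0.22609999775886536]] z 0.11625392087527597
blue n 240 x=a*y+b [0.18293997 0.57682292] y range -0.06809705460215551 0.2232931540421677
orange 316 mean [ 0.4661673  -0.35752609  0.07859868] min [ 0.45087884 -0.37550439  0.03211027] max [ 0.47816177 -0.34601663  0.11379606] top 69 [ 0.46323108 -0.35946118  0.11040504]
((0.46143636107444763, -0.3599097728729248), (0.02442234382033348, 0.0304102785885334), 77.19117736816406)
mat 174 ((0.4606010317802429, -0.3544258773326874), (0.08572646230459213, 0.08427399396896362), 71.03871154785156)
rod 171 [ 0.92460954 -0.3809163   0.52902657 -0.3890842 ] 0.47023899419032955 0.6038969168113547
side riser ((0.7457375526428223, 0.04633833467960358), (0.30610188841819763, 0.33134955167770386), 79.72139739990234) [[0.555400013923645, -0.0746999979019165], [0.8813999891281128, -0.13379999995231628], [0.9361000061035156, 0.16740000247955322], [0.6100000143051147, 0.226500004529953]] z 0.11384342039522621
blue n 187 x=a*y+b [-0.11281926  0.6124357 ] y range -0.074838872596105 0.21747993181733327
orange 526 mean [ 0.45832317 -0.37258651  0.08131639] min [ 0.44322622 -0.38045773  0.03315336] max [ 0.47431739 -0.35641173  0.11042516] top 157 [ 0.45883138 -0.36675179  0.10855336]
((0.4587360620498657, -0.3647957444190979), (0.02584843337535858, 0.028681384399533272), 69.48760986328125)
mat 538 ((0.4480726420879364, -0.3901728689670563), (0.1517084687948227, 0.0861603170633316), 73.355224609375)
rod 371 [ 0.9193566  -0.3934253   0.5420016  -0.40258008] 0.4710017148483673 0.5997362446601817
```

View pics/crop_side.png

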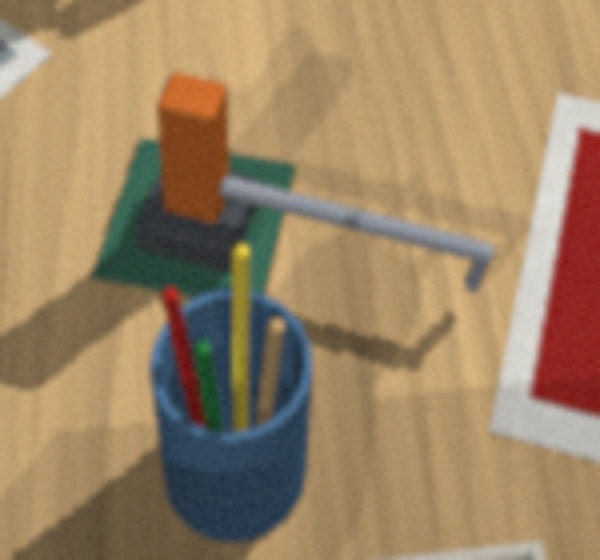

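Riser origin is about (0.584, 0.077) with yaw −10.3°, and the grip about (0.460, −0.362) with yaw −23°. Seen from low in front, the wrist camera may look under the ledge, so I'll check its geometry.

```bash
python3 - <<'E'
from h import *
i=camera_info('wrist');print(np.round(np.array(i['T']),3),i['fx'],i['cx'],i['cy']); print(state()['tool_pos'],state()['time'])
E
python3 -m handwheel '[[[-0.04,0.007,0,0,-7,0],[-0.04,0.007,0,0,-7,0],[-0.04,0.007,0,0,-7,0],[-0.04,0.007,0,0,-7,0],[-0.02,0.007,0,0,-7,0],[0,0.007,0,0,-7,0],[0,0,0,0,-3,0],[0,0,0,0,0,0],[0,0,0,0,0,0]]]'
python3 - <<'E'
from h import *
im,d=grab_frame('wrist'); cv2.imwrite('pics/w1.png',im); np.save('pics/w1.npy',d); i=camera_info('wrist');print(np.round(np.array(i['T']),3)); np.save('pics/w1T.npy',np.array(i['T']))
E
```

```text
[[ 1.     0.001 -0.     0.625]
 [-0.001  0.951  0.308  0.078]
 [ 0.    -0.308  0.951  0.374]
 [ 0.     0.     0.     1.   ]] 303.5430518351998 277.29472038124527 210.0240111847246
[6.24979569e-01 2.53414081e-05 2.31319831e-01] 0.9
time: 1.65
tool_pos: [0.4783, 0.0358, 0.2351]
tool_rot: [0.234, 0.667, 0.667, 0.234]
contact_force: [0.4, 0.3, 0.5]
gripper_width: 1.001
grasp_force: 0.0
[[ 0.781  0.193 -0.594  0.39 ]
 [-0.001  0.951  0.308  0.114]
 [ 0.625 -0.24   0.743  0.347]
 [ 0.     0.     0.     1.   ]]
```

View pics/w1.png

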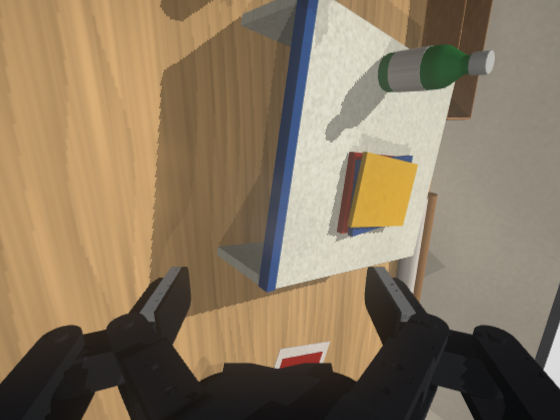

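The wrist view looks down on the riser, with the blue edge from (315,0) to (265,290); it is too high to see under. Going lower and flatter.

```bash
python3 -m handwheel '[[[-0.03,0.005,-0.033,0,-7,0],[-0.03,0.005,-0.033,0,-7,0],[-0.01,0.005,-0.03,0,-2,0],[0,0.005,0,0,0,0],[0,0,0,0,0,0],[0,0,0,0,0,0]]]'
python3 - <<'E'
from h import *
im,d=grab_frame('wrist'); i=camera_info('wrist');T=np.array(i['T']);print(np.round(T,3),state()['tool_pos']); np.save('pics/w2T.npy',T); np.save('pics/w2.npy',d)
v,u=np.mgrid[:420,:560]; P=np.stack([(u-i['cx'])/i['fx']*d,-(v-i['cy'])/i['fy']*d,-d,np.ones_like(d)],-1)@T.T
O=np.array([.584,.077]);a=np.radians(-10.3);R=np.array([[np.cos(a),np.sin(a)],[-np.sin(a),np.cos(a)]])
q=(P[...,:2]-O)@R.T; z=P[...,2]; np.savez('pics/w2c.npz',q=q,z=z,im=im)
m=(d>0)&(z>.024)&(z<.046)&(q[...,0]>.02)&(q[...,0]<.125)&(abs(q[...,1])<.1)
print(m.sum()); 
if m.any(): print(np.percentile(q[m],[0,5,50,95,100],axis=0), np.median(z[m]))
m2=im.copy(); m2[m]=(0,0,255); cv2.imwrite('pics/w2.png',np.hstack([im[:330,100:460],m2[:330,100:460]]))
E
```

```text
time: 2.2
tool_pos: [0.469, 0.0659, 0.1921]
tool_rot: [0.306, 0.64, 0.638, 0.301]
contact_force: [-0.5, 0.2, -0.8]
gripper_width: 1.0
grasp_force: 0.0
[[ 0.632  0.246 -0.735  0.359]
 [-0.001  0.949  0.316  0.145]
 [ 0.775 -0.199  0.6    0.281]
 [ 0.     0.     0.     1.   ]] [0.46895367 0.06557086 0.19190613]
284
[[0.0532057  0.02622334]
 [0.05507769 0.02893572]
 [0.06480275 0.04252521]
 [0.08013444 0.05628178]
 [0.08458363 0.05822424]] 0.03723310587995676
```

View pics/w2.png

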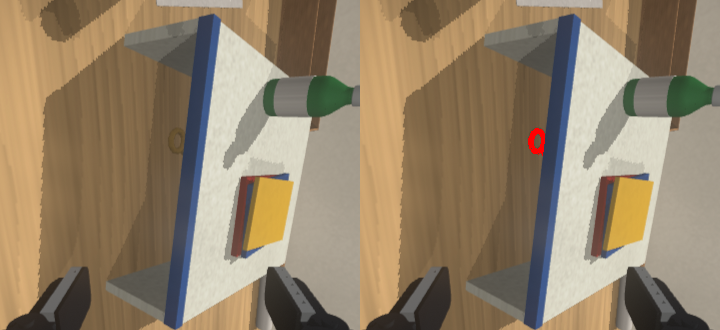

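The ring eye shows under the ledge at about (178,140): x 53–85 mm and y 26–58 mm in the riser frame, 32 mm wide at z≈37 mm. That matches a bar angle ≈0.65 rad and a tray ≈4 mm out. I'll confirm it by feel later and go for the rod now.

```bash
cat >> h.py <<'E'
from scipy.spatial.transform import Rotation as Ro
R0=Ro.from_matrix([[0,1,0],[1,0,0],[0,0,-1]])
def plan(p,yaw,n):
    "delta rows to TCP p, tool straight down, closing line at yaw deg"
    s=state(); w,x,y,z=s['tool_rot']; cur=Ro.from_quat([x,y,z,w])
    rv=(Ro.from_euler('z',yaw,degrees=True)*R0*cur.inv()).as_rotvec(degrees=True)
    dp=np.array(p)-s['tool_pos']
    print('t',round(s['time'],2),'pos',np.round(s['tool_pos'],4),'F',np.round(s['contact_force'],1),'M',np.round(s['ft_torque'],2),'g',round(s['gripper_width'],3))
    print('total',np.round(dp,4),np.round(rv,2),'per row/%d'%n,np.round(dp/n,4),np.round(rv/n,2))
E
python3 - <<'E'
from h import *
print(np.round(state()['joint_pos'],2))
plan([.46,-.363,.2],67,14)
i=np.load('pics/w2c.npz');q=i['q'];z=i['z']
m=(abs(z-.037)<.006)&(q[...,0]>.02)&(q[...,0]<.125)&(abs(q[...,1])<.1)
print(cv2.minEnclosingCircle(q[m].astype(np.float32)))
E
```

```text
[-0.03 -1.    2.58  0.02  0.68 -0.03]
t 2.25 pos [0.469  0.0656 0.1919] F [ 0.6  0.6 -0.4] M [-0.05  0.37 -0.02] g 1.001
total [-0.009  -0.4286  0.0081] [-29.25  44.98  62.52] per row/14 [-0.0006 -0.0306  0.0006] [-2.09  3.21  4.47]
((0.07183513045310974, 0.04052433371543884), 0.019258351996541023)
```

```bash
python3 -m handwheel '[[[-0.001,-0.03,0.002,-2.1,3.2,4.5],[-0.001,-0.03,0.002,-2.1,3.2,4.5],[-0.001,-0.03,0.002,-2.1,3.2,4.5],[-0.001,-0.03,0.002,-2.1,3.2,4.5],[-0.001,-0.03,0.002,-2.1,3.2,4.5],[-0.001,-0.03,0.002,-2.1,3.2,4.5],[-0.001,-0.03,0,-2.1,3.2,4.5],[-0.001,-0.03,0,-2.1,3.2,4.5],[-0.001,-0.03,0,-2.1,3.2,4.5],[-0.001,-0.03,0,-2.1,3.2,4.5],[0,-0.03,0,-2.1,3.2,4.5],[0,-0.03,0,-2.1,3.2,4.5],[0,-0.03,0,-2.1,3.2,4.5],[0,-0.03,0,-2.1,3.2,4.5],[0,0,0,0,0,0],[0,0,0,0,0,0]]]'
python3 - <<'E'
from h import *
plan([.46,-.363,.2],67,4)
im,d=grab_frame('wrist'); i=camera_info('wrist');T=np.array(i['T'])
v,u=np.mgrid[:420,:560]; P=np.stack([(u-i['cx'])/i['fx']*d,-(v-i['cy'])/i['fy']*d,-d,np.ones_like(d)],-1)@T.T
hsv=cv2.cvtColor(im,cv2.COLOR_BGR2HSV);H,S,V=[hsv[...,k].astype(int) for k in range(3)]; x,y,z=[P[...,k] for k in range(3)]
near=(d>0)&(abs(x-.46)<.12)&(abs(y+.36)<.08)
o=near&(H<14)&(S>150)&(V>80)&(z>.1)&(z<.12);print('post',o.sum(),cv2.minAreaRect(P[o][:,:2].astype(np.float32)),np.median(z[o]))
g=near&(H>60)&(H<95)&(S>80)&(z<.012)&(x<.56);print('mat',g.sum(),cv2.minAreaRect(P[g][:,:2].astype(np.float32)))
rod=near&(z>.038)&(z<.055)&(S<90)&(x>.48); 
if rod.sum()>5:
  q=P[rod];print('rod',len(q),cv2.fitLine(q[:,:2].astype(np.float32),cv2.DIST_HUBER,0,.01,.01).ravel())
for t,zz in [('mat',0),('hook_grip',.089),('hook_tip',.012)]:
    for r in pinpoint('wrist',t)[:1]: print(t,np.round(r['position'],1),round(r['conf'],2),np.round(onz('wrist',r['position'],zz),4))
cv2.imwrite('pics/w3.png',im)
E
```

```text
time: 3.58
tool_pos: [0.46, -0.3207, 0.1971]
tool_rot: [0.033, 0.246, 0.969, 0.022]
contact_force: [-0.4, -0.1, -0.4]
gripper_width: 0.999
grasp_force: 0.0
t 3.58 pos [ 0.46   -0.3207  0.1971] F [-0.4 -0.1 -0.4] M [-0.01  0.09 -0.07] g 0.999
total [ 0.     -0.0423  0.0029] [-1.73  4.24  5.45] per row/4 [ 0.     -0.0106  0.0007] [-0.43  1.06  1.36]
post 1010 ((0.4590829014778137, -0.36281833052635193), (0.02400347776710987, 0.029113566502928734), 66.91312408447266) 0.10945676850361105
mat 0 ((0.0, 0.0), (0.0, 0.0), 0.0)
rod 593 [ 0.91881996 -0.3946769   0.54475176 -0.39838412]
hook_grip [227.8 222.2] 0.61 [ 0.4583 -0.3611  0.089 ]
hook_tip [247.1 300.8] 0.63 [ 0.5889 -0.4209  0.012 ]
```

View pics/w3.png

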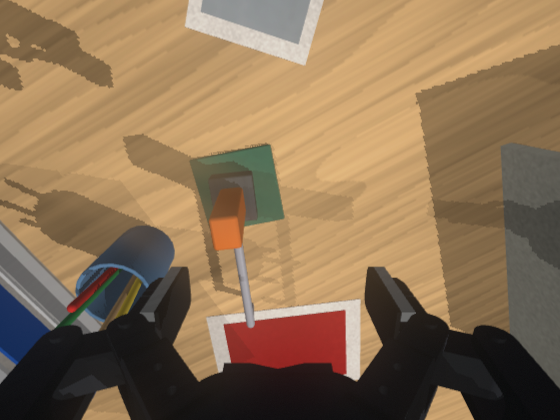

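Wrist view: the grip's orange top is near (226,243), the foot at (232,195), and the mat corners near (191,158), (270,145) and (284,217). Post (0.459, −0.363), yaw −23.1°.

Run:
```python
from h import *
im=cv2.imread('pics/w3.png');hsv=cv2.cvtColor(im,cv2.COLOR_BGR2HSV);print(hsv[170,205],hsv[155,262],hsv[205,268],hsv[200,200])
m=(cv2.inRange(hsv,(60,60,30),(95,255,160))>0); m[:,:180]=0;m[:,300:]=0;m[:130]=0;m[260:]=0
v,u=np.nonzero(m);pts=np.array([onz('wrist',(a,b),.004)[:2] for a,b in zip(u,v)],np.float32)
r=cv2.minAreaRect(pts);print(len(pts),r,cv2.boxPoints(r).round(4).tolist())
for c in [(191,158),(270,145),(284,217)]: print(onz('wrist',c,.004))
plan([.459,-.3628,.2],66.9,4)
```

```text
[ 24  79 103] [ 65  65 110] [ 55  58 105] [ 17 112 148]
595 ((0.4393741190433502, -0.3246898353099823), (0.03875860571861267, 0.03104422055184841), 72.35965728759766) [[0.4187000095844269, -0.3384999930858612], [0.44830000400543213, -0.34790000319480896], [0.46000000834465027, -0.3109000027179718], [0.43050000071525574, -0.30149999260902405]]
[ 0.40189057 -0.38164986  0.004     ]
[ 0.43088142 -0.30017589  0.004     ]
[ 0.51279353 -0.32628615  0.004     ]
t 3.78 pos [ 0.4593 -0.3186  0.1976] F [-0.8  0.8 -0.2] M [-0.02  0.05  0.02] g 0.998
total [-0.0003 -0.0442  0.0024] [-1.66  4.28  5.22] per row/4 [-0.0001 -0.0111  0.0006] [-0.41  1.07  1.3 ]
```

```bash
python3 -m handwheel '[[[0,-0.011,0,-0.4,1.07,1.3],[0,-0.011,0,-0.4,1.07,1.3],[0,-0.011,0,-0.4,1.07,1.3],[0,-0.011,0,-0.4,1.07,1.3],[0,0,0,0,0,0],[0,0,0,0,0,0],[0,0,0,0,0,0]]]'
python3 - <<'E'
from h import *
plan([.459,-.3628,.07],66.9,1)
E
```

```text
time: 4.37
tool_pos: [0.4596, -0.3631, 0.1975]
tool_rot: [-0.0, 0.2, 0.98, 0.0]
contact_force: [0.1, -0.6, 0.4]
gripper_width: 0.999
grasp_force: 0.0
t 4.37 pos [ 0.4596 -0.3631  0.1975] F [ 0.1 -0.6  0.4] M [ 0.03 -0.   -0.02] g 0.999
total [-0.0006  0.0003 -0.1275] [-0.06 -0.02  0.01] per row/1 [-0.0006  0.0003 -0.1275] [-0.06 -0.02  0.01]
```

```bash
python3 -m handwheel '[[[-0.0005,0,-0.03,0,0,0],[0,0,-0.03,0,0,0],[0,0,-0.03,0,0,0],[0,0,-0.025,0,0,0],[0,0,-0.0125,0,0,0],[0,0,0,0,0,0],[0,0,0,0,0,0]]]'
python3 -m handwheel '[[[0,0,0,0,0,0],[0,0,0,0,0,0],[0,0,0,0,0,0],[0,0,0,0,0,0],[0,0,0,0,0,0],[0,0,0,0,0,0],[0,0,0,0,0,0],[0,0,0,0,0,0]]]' 0
python3 - <<'E'
from h import *
plan([.459,-.3628,.07],66.9,1)
E
```

```text
time: 4.95
tool_pos: [0.4591, -0.3631, 0.0703]
tool_rot: [-0.0, 0.2, 0.98, 0.0]
contact_force: [-0.7, 1.2, 1.7]
gripper_width: 1.001
grasp_force: 0.0
time: 5.62
tool_pos: [0.4597, -0.3635, 0.0712]
tool_rot: [0.001, 0.2, 0.98, -0.0]
contact_force: [-0.4, 0.8, 5.5]
gripper_width: 0.274
grasp_force: 59.7
t 5.62 pos [ 0.4597 -0.3635  0.0712] F [-0.4  0.8  5.5] M [ 0.23 -0.07 -0.02] g 0.274
total [-0.0007  0.0007 -0.0012] [0.02 0.06 0.01] per row/1 [-0.0007  0.0007 -0.0012] [0.02 0.06 0.01]
```

```bash
python3 -m handwheel '[[[0,0,0.01,0,0,0],[0,0,0.03,0,0,0],[0,0,0.035,0,0,0],[0,0.025,0.025,0,0,2],[0,0.04,0,0,0,4],[0,0.04,0,0,0,4],[0,0.03,0,0,0,2.6],[0,0.01,0,0,0,0],[0,0,0,0,0,0],[0,0,0,0,0,0]]]'
python3 - <<'E'
from h import *
plan([.508,.1317,.12],79.7,12)
for c in ['scene','side','wrist']:
    im,d=grab_frame(c); hsv=cv2.cvtColor(im,cv2.COLOR_BGR2HSV)
    m=cv2.inRange(hsv,(60,50,25),(95,255,170))
    i=camera_info(c); v,u=np.mgrid[:420,:560]
    P=np.stack([(u-i['cx'])/i['fx']*d,-(v-i['cy'])/i['fy']*d,-d,np.ones_like(d)],-1)@np.array(i['T']).T
    m[(abs(P[...,0]-.46)>.07)|(abs(P[...,1]+.357)>.07)|(P[...,2]>.02)]=0
    m=cv2.morphologyEx(m,cv2.MORPH_OPEN,np.ones((2,2)))
    v,u=np.nonzero(m)
    if len(v)>30:
        pts=np.array([onz(c,(a,b),.004)[:2] for a,b in zip(u,v)],np.float32); r=cv2.minAreaRect(pts);print(c,len(pts),np.round(r[0],4),np.round(r[1],4),r[2])
    for r in pinpoint(c,'mat')[:1]: print('mat',r['conf'],onz(c,r['position'],0))
    for r in pinpoint(c,'hook_tip')[:1]: print('tip',r['conf'],onz(c,r['position'],state()['tool_pos'][2]-.0592))
    cv2.imwrite(f'pics/l_{c}.png',im)
E
```

```text
time: 6.45
tool_pos: [0.4587, -0.2181, 0.1695]
tool_rot: [-0.001, 0.091, 0.996, -0.0]
contact_force: [-0.2, -0.4, -3.6]
gripper_width: 0.273
grasp_force: 60.4
t 6.45 pos [ 0.4587 -0.2181  0.1695] F [-0.2 -0.4 -3.6] M [-0.01  0.    0.04] g 0.273
total [ 0.0493  0.3498 -0.0495] [ 0.   -0.08  0.17] per row/12 [ 0.0041  0.0291 -0.0041] [ 0.   -0.01  0.01]
scene 493 [ 0.4631 -0.351 ] [0.0868 0.0854] 71.99478149414062
mat 0.65 [ 4.36819111e-01 -3.60441902e-01  1.11022302e-16]
tip 0.78 [ 0.59807565 -0.25006799  0.1107844 ]
side 1322 [ 0.4603 -0.3624] [0.0863 0.0865] 73.01264953613281
mat 0.73 [ 0.46331231 -0.36601776  0.        ]
wrist 1465 [ 0.479  -0.3622] [0.0873 0.047 ] 72.24987030029297
mat 0.81 [ 0.46104811 -0.35973672  0.        ]
```

```bash
python3 -m handwheel '[[[-0.025,0.02,-0.01,0,0,0],[-0.025,0.03,-0.01,0,0,0],[-0.024,0.033,-0.01,0,0,0],[0,0.035,-0.01,0,0,0],[0,0.035,-0.01,0,0,0],[0,0.035,-0.01,0,0,0],[0,0.035,-0.005,0,0,0],[0,0.035,0,0,0,0],[0.007,0.035,0,0,0,0],[0.012,0.035,0,0,0,0],[0.012,0.03,0,0,0,0],[0.012,0.008,0,0,0,0],[0,0,0,0,0,0],[0,0,0,0,0,0],[0,0,0,0,0,0]]]'
python3 - <<'E'
from h import *
plan([.4282,.148,.105],79.7,1)
c='scene';im,d=grab_frame(c)
for c in ['scene','side']:
    grab_frame(c)
    for r in pinpoint(c,'hook_tip')[:1]: print('tip',c,r['conf'],onz(c,r['position'],state()['tool_pos'][2]-.0592))
    for r in pinpoint(c,'hook_grip')[:1]: print('grip',c,r['conf'],onz(c,r['position'],state()['tool_pos'][2]+.0178))
cv2.imwrite('pics/s4.png',cv2.resize(im[100:300,200:480],None,fx=2.5,fy=2.5))
E
```

```text
time: 8.15
tool_pos: [0.4279, 0.1469, 0.1051]
tool_rot: [-0.001, 0.092, 0.996, -0.0]
contact_force: [-0.6, 0.6, -4.4]
gripper_width: 0.273
grasp_force: 61.4
t 8.15 pos [0.4279 0.1469 0.1051] F [-0.6  0.6 -4.4] M [-0.02 -0.02  0.  ] g 0.273
total [ 0.0003  0.0011 -0.0001] [ 0.01 -0.06  0.23] per row/1 [ 0.0003  0.0011 -0.0001] [ 0.01 -0.06  0.23]
grip scene 0.55 [0.43615944 0.15200098 0.12301841]
tip side 0.59 [0.5675947  0.12179619 0.04609178]
grip side 0.69 [0.42887811 0.1484329  0.12314513]
```

View pics/s4.png

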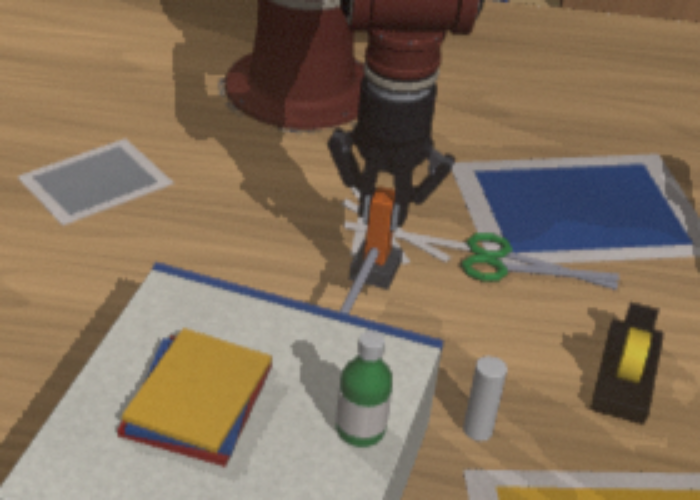

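```bash
python3 -m handwheel '[[[0.022,-0.0036,0.001,0,0,0.23],[0.022,-0.0036,0,0,0,0],[0.022,-0.0036,0,0,0,0],[0.016,-0.0026,0,0,0,0],[0.0068,-0.0012,0,0,0,0],[0,0,0,0,0,0],[0,0,0,0,0,0]]]'
python3 - <<'E'
from h import *
cat='''
def tip():
    s=state(); w,x,y,z=s['tool_rot']; M=Ro.from_quat([x,y,z,w]).as_matrix(); f=np.array([M[1,1],-M[0,1]])
    t=s['tool_pos'][:2]+.146*f; O=np.array([.584,.077]);a=np.radians(-10.3)
    d=t-O; q=[d@[np.cos(a),np.sin(a)],d@[-np.sin(a),np.cos(a)]]
    F=s['contact_force']; 
    print('t',round(s['time'],2),'tip riser mm',np.round(np.array(q)*1e3,1),'z',round((s['tool_pos'][2]-.0592)*1e3,1),'F riser',np.round([F[0]*np.cos(a)+F[1]*np.sin(a),-F[0]*np.sin(a)+F[1]*np.cos(a),F[2]],1),'M',np.round(s['ft_torque'],2),'rodyaw',np.degrees(np.arctan2(f[1],f[0])).round(2))
'''
open('h.py','a').write(cat); exec(cat); tip()
i=camera_info('scene');d=np.load('pics/scene0.npy')
v,u=np.mgrid[:420,:560]; P=np.stack([(u-i['cx'])/i['fx']*d,-(v-i['cy'])/i['fy']*d,-d,np.ones_like(d)],-1)@np.array(i['T']).T
m=(abs(P[...,0]-.43)<.1)&(abs(P[...,1]-.17)<.06)&(u>335)&(u<400)&(v>170)&(v<215)
print(m.sum(),np.percentile(P[m][:,2],[5,50,90,98,100]).round(4))
r=masks_of('scene','scissors')[:1]
for k in r: print(k['box'],k['conf'],[P[k['region']][:,j].min().round(3) for j in range(3)],[P[k['region']][:,j].max().round(3) for j in range(3)])
E
```

```text
time: 9.08
tool_pos: [0.5165, 0.1328, 0.106]
tool_rot: [-0.001, 0.09, 0.996, 0.0]
contact_force: [-1.3, 0.3, -3.4]
gripper_width: 0.27
grasp_force: 61.4
t 9.08 tip riser mm [69.6 42.8] z 46.8 F riser [-1.3  0.1 -3.4] M [ 0.01  0.09 -0.03] rodyaw -10.3
677 [-0.0019  0.0017  0.0045  0.0062  0.01  ]
[385.4, 191.7, 61.5, 19.5] 0.6 [np.float64(0.287), np.float64(0.177), np.float64(-0.003)] [np.float64(1.514), np.float64(0.42), np.float64(0.927)]
```

Tip is over the expected eye. Lowering by feel.

```bash
T='from h import *
tip()'
python3 -m handwheel '[[[0,0,-0.003,0,0,0],[0,0,-0.003,0,0,0],[0,0,0,0,0,0]]]' >/dev/null; python3 -c "$T"
python3 -m handwheel '[[[0,0,-0.001,0,0,0],[0,0,-0.001,0,0,0],[0,0,-0.001,0,0,0],[0,0,0,0,0,0]]]'>/dev/null; python3 -c "$T"
```

```text
t 9.38 tip riser mm [69. 43.] z 40.1 F riser [-0.2 -0.6 -4.2] M [-0.06  0.07  0.02] rodyaw -10.25
t 9.72 tip riser mm [70.1 43.1] z 37.9 F riser [-0.   0.  -3.1] M [-0.01  0.06 -0.01] rodyaw -10.27
```

```bash
T='from h import *
tip()'
python3 -m handwheel '[[[0,0,-0.001,0,0,0],[0,0,-0.0005,0,0,0],[0,0,0,0,0,0]]]' >/dev/null; python3 -c "$T"
```

```text
t 9.97 tip riser mm [70.2 43. ] z 36.5 F riser [-0.8  0.1 -4.6] M [0.02 0.02 0.  ] rodyaw -10.28
```

```bash
T='from h import *
tip()'
python3 -m handwheel '[[[0,0,-0.001,0,0,0],[0,0,-0.001,0,0,0],[0,0,-0.001,0,0,0],[0,0,0,0,0,0]]]' >/dev/null; python3 -c "$T"
```

```text
t 10.3 tip riser mm [70. 43.] z 33.2 F riser [-0.7  0.6 -2.9] M [-0.03  0.02  0.03] rodyaw -10.27
```

```bash
T='from h import *
tip()'
python3 -m handwheel '[[[0,0,-0.002,0,0,0],[0,0,-0.002,0,0,0],[0,0,-0.002,0,0,0],[0,0,-0.002,0,0,0],[0,0,0,0,0,0]]]' >/dev/null; python3 -c "$T"
```

```text
t 10.72 tip riser mm [69.8 43. ] z 24.9 F riser [ 0.6  0.2 -3.8] M [ 0.04  0.03 -0.05] rodyaw -10.27
```

No contact all the way down. Checking for the hole walls sideways.

```bash
T='from h import *
tip()'
python3 -m handwheel '[[[0.0002,0.001,0,0,0,0],[0.0002,0.001,0,0,0,0],[0.0002,0.001,0,0,0,0],[0,0,0,0,0,0]]]' >/dev/null; python3 -c "$T"
python3 -m handwheel '[[[0.0002,0.001,0,0,0,0],[0,0,0,0,0,0]]]' >/dev/null; python3 -c "$T"
```

```text
t 11.05 tip riser mm [70.4 46.4] z 25.8 F riser [-0.2 -0.  -3.2] M [-0.02  0.1  -0.02] rodyaw -10.26
t 11.22 tip riser mm [70.4 47.3] z 25.7 F riser [-0.4  0.2 -4. ] M [ 0.   -0.01  0.01] rodyaw -10.27
```

```bash
T='from h import *
tip()'
python3 -m handwheel '[[[0.0002,0.001,0,0,0,0],[0,0,0,0,0,0]]]' >/dev/null; python3 -c "$T"
```

```text
t 11.38 tip riser mm [70.4 48.3] z 25.6 F riser [ 0.4  0.2 -3.3] M [ 0.   -0.01 -0.02] rodyaw -10.27
```

```bash
T='from h import *
tip()'
python3 -m handwheel '[[[0.0002,0.001,0,0,0,0],[0,0,0,0,0,0]]]' >/dev/null; python3 -c "$T"
```

```text
t 11.55 tip riser mm [70.4 49.3] z 25.6 F riser [-0.5 -0.4 -4. ] M [ 0.08  0.01 -0.05] rodyaw -10.27
```

```bash
T='from h import *
tip()'
python3 -m handwheel '[[[0.0002,0.001,0,0,0,0],[0,0,0,0,0,0]]]' >/dev/null; python3 -c "$T"
```

```text
t 11.72 tip riser mm [70.3 50.2] z 25.6 F riser [-0.6 -0.8 -3.1] M [-0.09  0.04 -0.08] rodyaw -10.28
```

```bash
T='from h import *
tip()'
python3 -m handwheel '[[[0.0002,0.001,0,0,0,0],[0,0,0,0,0,0]]]' >/dev/null; python3 -c "$T"
```

```text
t 11.88 tip riser mm [70.3 50.8] z 25.5 F riser [-0.2 -1.5 -3.2] M [-0.5   0.02 -0.27] rodyaw -10.3
```

```bash
T='from h import *
tip()'
python3 -m handwheel '[[[0.0002,0.001,0,0,0,0],[0,0,0,0,0,0]]]' >/dev/null; python3 -c "$T"
```

```text
t 12.05 tip riser mm [70.3 51.5] z 25.5 F riser [-0.  -4.  -2.8] M [-0.96  0.2  -0.65] rodyaw -10.33
```

Contact at y≈50. Now the other way.

```bash
T='from h import *
tip()'
python3 -m handwheel '[[[-0.0004,-0.002,0,0,0,0],[-0.0004,-0.002,0,0,0,0],[-0.0004,-0.002,0,0,0,0],[-0.0004,-0.002,0,0,0,0],[-0.0002,-0.001,0,0,0,0],[0,0,0,0,0,0]]]' >/dev/null; python3 -c "$T"
python3 -m handwheel '[[[-0.0002,-0.001,0,0,0,0],[0,0,0,0,0,0]]]' >/dev/null; python3 -c "$T"
```

```text
t 12.55 tip riser mm [70.3 43. ] z 25.7 F riser [ 0.1  0.4 -3.7] M [0.   0.01 0.02] rodyaw -10.28
t 12.72 tip riser mm [70.2 42. ] z 25.6 F riser [-0.6 -0.4 -3.6] M [-0.04  0.02 -0.01] rodyaw -10.27
```

```bash
T='from h import *
tip()'
python3 -m handwheel '[[[-0.0002,-0.001,0,0,0,0],[0,0,0,0,0,0]]]' >/dev/null; python3 -c "$T"
```

```text
t 12.88 tip riser mm [70.2 41. ] z 25.6 F riser [ 0.2  0.  -3.3] M [ 0.04  0.05 -0.01] rodyaw -10.27
```

```bash
T='from h import *
tip()'
python3 -m handwheel '[[[-0.0002,-0.001,0,0,0,0],[0,0,0,0,0,0]]]' >/dev/null; python3 -c "$T"
```

```text
t 13.05 tip riser mm [70.2 40. ] z 25.6 F riser [ 0.5  1.3 -3. ] M [0.06 0.03 0.03] rodyaw -10.27
```

```bash
T='from h import *
tip()'
python3 -m handwheel '[[[-0.0002,-0.001,0,0,0,0],[0,0,0,0,0,0]]]' >/dev/null; python3 -c "$T"
```

```text
t 13.22 tip riser mm [70.2 39.4] z 25.6 F riser [-0.2  2.2 -3.4] M [ 0.45 -0.08  0.29] rodyaw -10.24
```

```bash
T='from h import *
tip()'
python3 -m handwheel '[[[-0.0002,-0.001,0,0,0,0],[0,0,0,0,0,0]]]' >/dev/null; python3 -c "$T"
```

```text
t 13.38 tip riser mm [70.2 38.8] z 25.7 F riser [-0.2  4.8 -3.7] M [ 0.97 -0.16  0.65] rodyaw -10.22
```

Walls at 39.7 and 50.2 give a centre of y≈45 and a span that matches the hole, so the pin is in the eye. Centring and starting the pull.

```bash
T='from h import *
tip()'
python3 -m handwheel '[[[0.0004,0.002,0,0,0,0],[0.0004,0.002,0,0,0,0],[0.0004,0.002,0,0,0,0],[-0.002,0.0004,0,0,0,0],[-0.002,0.0004,0,0,0,0],[0,0,0,0,0,0]]]' >/dev/null; python3 -c "$T"
python3 -m handwheel '[[[-0.001,0.00018,0,0,0,0],[-0.001,0.00018,0,0,0,0],[0,0,0,0,0,0]]]' >/dev/null; python3 -c "$T"
```

```text
t 13.88 tip riser mm [65.7 44. ] z 25.4 F riser [-0.4 -0.7 -4.1] M [0.   0.01 0.05] rodyaw -10.28
t 14.13 tip riser mm [64.2 44. ] z 25.6 F riser [-0.  -0.1 -3.3] M [ 0.02 -0.05  0.01] rodyaw -10.28
```

```bash
T='from h import *
tip()'
python3 -m handwheel '[[[-0.001,0.00018,0,0,0,0],[-0.001,0.00018,0,0,0,0],[0,0,0,0,0,0]]]' >/dev/null; python3 -c "$T"
```

```text
t 14.38 tip riser mm [62.6 44.1] z 25.7 F riser [ 4.7 -0.5 -4.7] M [-0.13 -0.54 -0.03] rodyaw -10.28
```

```bash
T='from h import *
tip()'
python3 -m handwheel '[[[-0.001,0.00018,0,0,0,0],[-0.001,0.00018,0,0,0,0],[-0.001,0.00018,0,0,0,0]]]' >/dev/null; python3 -c "$T"
```

```text
t 14.63 tip riser mm [59.3 44.1] z 25.7 F riser [ 4.4 -1.2 -6.5] M [-0.18 -0.67 -0.05] rodyaw -10.28
```

```bash
T='from h import *
tip()'
python3 -m handwheel '[[[-0.002,0.00036,0,0,0,0],[-0.002,0.00036,0,0,0,0],[-0.0025,0.00045,0,0,0,0],[-0.0025,0.00045,0,0,0,0],[-0.0025,0.00045,0,0,0,0],[-0.0025,0.00045,0,0,0,0],[-0.0025,0.00045,0,0,0,0],[-0.0025,0.00045,0,0,0,0],[-0.0025,0.00045,0,0,0,0],[-0.0025,0.00045,0,0,0,0]]]' >/dev/null; python3 -c "$T"
```

```text
t 15.47 tip riser mm [34.5 44.1] z 25.6 F riser [ 4.4 -0.8 -5.2] M [-0.26 -0.65 -0.06] rodyaw -10.27
```

```bash
T='from h import *
tip()'
python3 -m handwheel '[[[-0.0025,0.00045,0,0,0,0],[-0.0025,0.00045,0,0,0,0],[-0.0025,0.00045,0,0,0,0],[-0.0025,0.00045,0,0,0,0],[-0.0025,0.00045,0,0,0,0],[-0.0025,0.00045,0,0,0,0],[-0.0025,0.00045,0,0,0,0],[-0.0025,0.00045,0,0,0,0],[-0.0025,0.00045,0,0,0,0],[-0.0025,0.00045,0,0,0,0],[-0.0025,0.00045,0,0,0,0],[-0.0025,0.00045,0,0,0,0]]]' >/dev/null; python3 -c "$T"
```

```text
t 16.47 tip riser mm [ 4.  44.1] z 25.6 F riser [ 4.6 -0.5 -5.3] M [-0.27 -0.75 -0.13] rodyaw -10.27
```

```bash
T='from h import *
tip()'
python3 -m handwheel '[[[-0.0025,0.00045,0,0,0,0],[-0.0025,0.00045,0,0,0,0],[-0.0025,0.00045,0,0,0,0],[-0.0025,0.00045,0,0,0,0],[-0.0025,0.00045,0,0,0,0],[-0.0025,0.00045,0,0,0,0],[-0.0025,0.00045,0,0,0,0],[-0.0025,0.00045,0,0,0,0],[-0.0025,0.00045,0,0,0,0],[-0.0025,0.00045,0,0,0,0],[-0.0025,0.00045,0,0,0,0],[-0.0025,0.00045,0,0,0,0],[-0.0015,0.0003,0,0,0,0],[-0.001,0.0002,0,0,0,0]]]' >/dev/null; python3 -c "$T"
python3 -m handwheel '[[[-0.001,0.00018,0,0,0,0],[-0.001,0.00018,0,0,0,0],[-0.001,0.00018,0,0,0,0]]]' >/dev/null; python3 -c "$T"
```

```text
t 17.63 tip riser mm [-29.1  44. ] z 25.6 F riser [ 4.5 -1.2 -5.4] M [-0.28 -0.68 -0.09] rodyaw -10.27
t 17.88 tip riser mm [-31.9  44. ] z 25.6 F riser [ 4.5 -0.5 -4.3] M [-0.28 -0.68 -0.1 ] rodyaw -10.27
```

```bash
T='from h import *
tip()'
for i in 1; do python3 -m handwheel '[[[-0.001,0.00018,0,0,0,0],[-0.001,0.00018,0,0,0,0]]]' >/dev/null; python3 -c "$T"; done
python3 -m handwheel '[[[-0.001,0.00018,0,0,0,0],[-0.001,0.00018,0,0,0,0]]]' >/dev/null; python3 -c "$T"
```

```text
t 18.05 tip riser mm [-34.  44.] z 25.6 F riser [ 4.  -0.9 -4.6] M [-0.31 -0.69 -0.06] rodyaw -10.28
t 18.22 tip riser mm [-36.  44.] z 25.6 F riser [ 4.4 -0.3 -5.1] M [-0.31 -0.75 -0.08] rodyaw -10.27
```

```bash
T='from h import *
tip()'
python3 -m handwheel '[[[-0.001,0.00018,0,0,0,0],[-0.001,0.00018,0,0,0,0]]]' >/dev/null; python3 -c "$T"
```

```text
t 18.38 tip riser mm [-37.8  44. ] z 25.6 F riser [ 7.5 -1.7 -6.4] M [-0.41 -1.17 -0.06] rodyaw -10.27
```

```bash
T='from h import *
tip()'
python3 -m handwheel '[[[-0.001,0.00018,0,0,0,0],[0,0,0,0,0,0]]]' >/dev/null; python3 -c "$T"
```

```text
t 18.55 tip riser mm [-38.  44.] z 25.6 F riser [10.  -0.9 -9.4] M [-0.38 -1.33 -0.07] rodyaw -10.27
```

```bash
T='from h import *
tip()'
python3 -m handwheel '[[[-0.001,0.00018,0,0,0,0],[0,0,0,0,0,0]]]' >/dev/null; python3 -c "$T"
```

```text
t 18.72 tip riser mm [-38.2  43.9] z 25.6 F riser [ 13.7   0.4 -11.4] M [-0.46 -1.79 -0.01] rodyaw -10.28
```

```bash
T='from h import *
tip()'
python3 -m handwheel '[[[-0.001,0.00018,0,0,0,0],[0,0,0,0,0,0]]]' >/dev/null; python3 -c "$T"
```

```text
t 18.88 tip riser mm [-38.4  43.9] z 25.6 F riser [ 17.4   0.2 -14. ] M [-0.48 -2.26 -0.01] rodyaw -10.28
```

Against the stop (a steep rise from x≈−37.7). Backing off into the middle of the hole and unhooking.

```bash
T='from h import *
tip()'
python3 -m handwheel '[[[0.002,-0.00036,0,0,0,0],[0.002,-0.00036,0,0,0,0],[0.002,-0.00036,0,0,0,0],[0.0015,-0.0003,0,0,0,0],[0,0,0,0,0,0],[0,0,0,0,0,0]]]' >/dev/null; python3 -c "$T"
```

```text
t 19.38 tip riser mm [-34.   44.1] z 25.3 F riser [ 0.3 -0.  -2.9] M [0.07 0.04 0.05] rodyaw -10.27
```

Run:
```python
from h import *
tip()
grab_frame('side')
for t in ['tray_front','drawbar_pivot']:
  for r in pinpoint('side',t)[:1]:
    P=onz('side',r['position'],.055 if t=='tray_front' else .035);d=P[:2]-[.584,.077];a=np.radians(-10.3);print(t,r['conf'],d@[np.cos(a),np.sin(a)],d@[-np.sin(a),np.cos(a)])
```

```text
t 19.38 tip riser mm [-34.   44.1] z 25.3 F riser [ 0.3 -0.  -2.9] M [0.07 0.04 0.05] rodyaw -10.27
tray_front 0.33 -0.16349303370977925 -0.017041489261178364
drawbar_pivot 0.52 0.026047981674057502 -0.008739810481176648
```

```bash
T='from h import *
tip()'
python3 -m handwheel '[[[0.0015,-0.0003,0,0,0,0],[0,0,0.002,0,0,0],[0,0,0.003,0,0,0],[0,0,0.003,0,0,0],[0,0,0,0,0,0]]]' >/dev/null; python3 -c "$T"
```

```text
t 19.95 tip riser mm [-31.2  44.2] z 34.6 F riser [ 0.3 -0.5 -2.9] M [-0.01 -0.01 -0.02] rodyaw -10.28
```

```bash
T='from h import *
tip()'
python3 -m handwheel '[[[0,0,0.003,0,0,0],[0,0,0.003,0,0,0],[0,0,0.004,0,0,0],[0,0,0.005,0,0,0],[0,0,0.008,0,0,0],[0,0,0,0,0,0]]]' >/dev/null; python3 -c "$T"
```

```text
t 20.45 tip riser mm [-30.6  44.5] z 58.8 F riser [ 0.7  0.5 -2.9] M [ 0.01 -0.01 -0.  ] rodyaw -10.27
```

```bash
python3 -m handwheel '[[[-0.008,0,0.02,0,0,0],[-0.01,-0.01,0.02,0,0,0],[-0.01,-0.03,0.02,0,0,0],[0,-0.035,0.02,0,0,0],[0,-0.035,0,0,0,0],[0,-0.035,0,0,0,0],[0,-0.035,0,0,0,0],[0,-0.035,0,0,0,0],[0,-0.035,0,0,0,0],[0.01,-0.035,0,0,0,-2],[0.015,-0.035,0,0,0,-3],[0.015,-0.035,0,0,0,-3],[0.015,-0.035,0,0,0,-3],[0.012,-0.035,0,0,0,-1.7],[0,-0.035,0,0,0,0],[0,-0.01,0,0,0,0],[0,0,0,0,0,0],[0,0,0,0,0,0],[0,0,0,0,0,0]]]'
python3 - <<'E'
from h import *
plan([.459,-.357,.2],66.9,1); T0=np.array(camera_info('wrist')['T'])
for c in ['wrist','scene','side']:
    im,d=grab_frame(c); hsv=cv2.cvtColor(im,cv2.COLOR_BGR2HSV); cv2.imwrite(f'pics/m_{c}.png',im)
    m=cv2.inRange(hsv,(60,50,25),(95,255,170))
    i=camera_info(c); v,u=np.mgrid[:420,:560]
    P=np.stack([(u-i['cx'])/i['fx']*d,-(v-i['cy'])/i['fy']*d,-d,np.ones_like(d)],-1)@np.array(i['T']).T
    k=(abs(P[...,0]-.46)<.07)&(abs(P[...,1]+.357)<.07)&(P[...,2]<.02); m[~k]=0
    m=cv2.morphologyEx(m,cv2.MORPH_OPEN,np.ones((2,2)))
    v,u=np.nonzero(m)
    if len(v)>30:
        pts=np.array([onz(c,(a,b),.004)[:2] for a,b in zip(u,v)],np.float32); r=cv2.minAreaRect(pts);print(c,len(pts),np.round(r[0],4),np.round(r[1],4),r[2],'depthpts',np.round(P[m>0].mean(0),4), cv2.minAreaRect(P[m>0][:,:2].astype(np.float32)))
    for r in pinpoint(c,'mat')[:1]: print('mat',r['conf'],onz(c,r['position'],0))
E
```

```text
time: 22.03
tool_pos: [0.4557, -0.3169, 0.1956]
tool_rot: [-0.0, 0.199, 0.98, 0.001]
contact_force: [0.7, 0.2, -2.7]
gripper_width: 0.271
grasp_force: 62.0
t 22.03 pos [ 0.4557 -0.3169  0.1956] F [ 0.7  0.2 -2.7] M [0.03 0.03 0.04] g 0.271
total [ 0.0033 -0.0401  0.0044] [-0.08 -0.03 -0.16] per row/1 [ 0.0033 -0.0401  0.0044] [-0.08 -0.03 -0.16]
wrist 1180 [ 0.4645 -0.3534] [0.0457 0.118 ] 35.58958053588867 depthpts [ 0.4527 -0.3392  0.0057  1.    ] ((0.4513859152793884, -0.33556827902793884), (0.04710131883621216, 0.16099633276462555), 38.32902908325195)
mat 0.79 [ 0.46007389 -0.35889594  0.        ]
scene 540 [ 0.4631 -0.351 ] [0.0868 0.0854] 71.99479675292969 depthpts [ 0.4677 -0.3489  0.0069  1.    ] ((0.9758615493774414, -0.12393572926521301), (1.2271651029586792, 0.11340916901826859), 23.91413688659668)
mat 0.92 [ 4.41824377e-01 -3.56615535e-01 -1.11022302e-16]
side 1323 [ 0.4598 -0.3624] [0.0861 0.0868] 72.52706146240234 depthpts [ 0.4584 -0.3632  0.0062  1.    ] ((0.4357171356678009, -0.5820741653442383), (0.5426850318908691, 0.09867297857999802), 83.8186264038086)
mat 0.7 [ 0.45868091 -0.35760595  0.        ]
```

View pics/m_wrist.png

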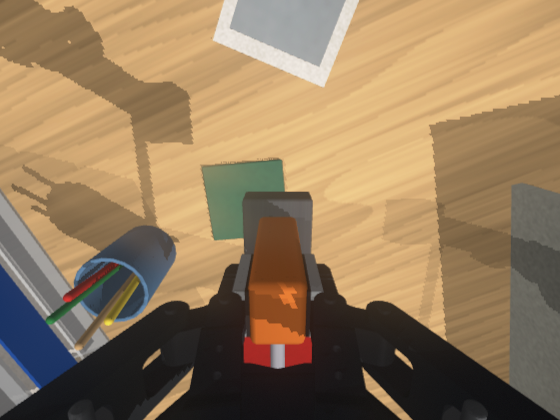

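Wrist view: mat corners at (202,165), (282,159) and (213,240), with the rod held straight between the fingers. The centre is the midpoint of the last two.

Run:
```python
from h import *
g=cv2.imread('pics/m_wrist.png'); gg=cv2.cvtColor(g,cv2.COLOR_BGR2LAB)[...,1]
c=np.array([[[202,165]],[[282,159]],[[213,240]]],np.float32)
c2=cv2.cornerSubPix(gg,c.copy(),(5,5),(-1,-1),(3,40,.01));print(c2.reshape(-1,2))
for C in (c,c2):
    w=np.array([onz('wrist',p[0],.004)[:2] for p in C]);print(w.round(4).tolist(),np.linalg.norm(w[1]-w[0]),np.linalg.norm(w[2]-w[0]),'centre',(w[1]+w[2])/2)
# same method check in side/scene with corners
```

```text
[[201.29483 166.36119]
 [281.21216 159.366  ]
 [214.09322 239.78963]]
[[0.4025, -0.3856], [0.4309, -0.3017], [0.4877, -0.4149]] 0.08855306772281298 0.09016922324370745 centre [ 0.45931554 -0.35832384]
[[0.4035, -0.387], [0.4309, -0.3027], [0.488, -0.4136]] 0.08867417275376309 0.08857648717615382 centre [ 0.45946449 -0.35813659]
```

```bash
python3 -m handwheel '[[[0.001,-0.014,0,0,0,0],[0.001,-0.014,-0.01,0,0,0],[0.001,-0.013,-0.02,0,0,0],[0.0008,-0.0003,-0.03,0,0,0],[0,0,-0.03,0,0,0],[0,0,-0.015,0,0,0],[0,0,-0.008,0,0,0],[0,0,0,0,0,0],[0,0,0,0,0,0]]]'
python3 - <<'E'
from h import *
plan([.4595,-.3582,.0735],66.9,1)
E
```

```text
time: 23.08
tool_pos: [0.4601, -0.3599, 0.0835]
tool_rot: [0.0, 0.199, 0.98, -0.0]
contact_force: [-0.8, 1.1, -3.4]
gripper_width: 0.269
grasp_force: 61.8
t 23.08 pos [ 0.4601 -0.3599  0.0835] F [-0.8  1.1 -3.4] M [-0.03  0.02  0.01] g 0.269
total [-0.0006  0.0017 -0.01  ] [ 0.03  0.03 -0.13] per row/1 [-0.0006  0.0017 -0.01  ] [ 0.03  0.03 -0.13]
```

```bash
T='from h import *
plan([.4595,-.3582,.0712],66.9,1)'
python3 -m handwheel '[[[-0.0005,0.0017,-0.004,0,0,0],[0,0,-0.003,0,0,0],[0,0,-0.002,0,0,0],[0,0,-0.001,0,0,0],[0,0,0,0,0,0]]]' >/dev/null;python3 -c "$T"
python3 -m handwheel '[[[0,0,-0.001,0,0,0],[0,0,0,0,0,0]]]' >/dev/null;python3 -c "$T"
```

```text
t 23.5 pos [ 0.4592 -0.3576  0.0729] F [-1.2 -0.8 -3.9] M [0.03 0.01 0.01] g 0.275
total [ 0.0003 -0.0006 -0.0017] [-0.01 -0.   -0.13] per row/1 [ 0.0003 -0.0006 -0.0017] [-0.01 -0.   -0.13]
t 23.67 pos [ 0.4592 -0.3576  0.0718] F [-1.3  0.7 -3.3] M [-0.02  0.02 -0.02] g 0.272
total [ 0.0003 -0.0006 -0.0006] [-0.02 -0.   -0.13] per row/1 [ 0.0003 -0.0006 -0.0006] [-0.02 -0.   -0.13]
```

```bash
T='from h import *
plan([.4595,-.3582,.0712],66.9,1)'
python3 -m handwheel '[[[0,0,-0.001,0,0,0],[0,0,0,0,0,0]]]' >/dev/null;python3 -c "$T"
```

```text
t 23.83 pos [ 0.4594 -0.3578  0.0712] F [ 0.3  0.6 -1.7] M [0.09 0.07 0.01] g 0.275
total [ 0.0001 -0.0004 -0.    ] [ 0.01  0.02 -0.12] per row/1 [ 0.0001 -0.0004 -0.    ] [ 0.01  0.02 -0.12]
```

```bash
T='from h import *
plan([.4595,-.3582,.0712],66.9,1)'
python3 -m handwheel '[[[0,0,-0.0007,0,0,0],[0,0,0,0,0,0]]]' >/dev/null;python3 -c "$T"
python3 -m handwheel '[[[0,0,0,0,0,0],[0,0,0,0,0,0],[0,0,0,0,0,0],[0,0,0,0,0,0],[0,0,0,0,0,0],[0,0,0,0,0,0],[0,0,0,0,0,0],[0,0,0,0,0,0]]]' 1 >/dev/null;python3 -c "$T"
python3 -m handwheel '[[[0,0,0.01,0,0,0],[0,0,0.025,0,0,0],[0,0,0.03,0,0,0],[0,0,0.03,0,0,0],[0,0,0.03,0,0,0],[0,0.03,0,0,0,0],[0,0.04,0,0,0,0],[0,0.03,0,0,0,0],[0,0,0,0,0,0],[0,0,0,0,0,0]]]'
python3 - <<'E'
from h import *
for c in ['side','wrist']:
    im,d=grab_frame(c); cv2.imwrite(f'pics/f_{c}.png',im)
    i=camera_info(c); v,u=np.mgrid[:420,:560]
    P=np.stack([(u-i['cx'])/i['fx']*d,-(v-i['cy'])/i['fy']*d,-d,np.ones_like(d)],-1)@np.array(i['T']).T
    hsv=cv2.cvtColor(im,cv2.COLOR_BGR2HSV);o=(cv2.inRange(hsv,(0,150,80),(14,255,255))>0)&(abs(P[...,2]-.11)<.008)&(abs(P[...,0]-.46)<.05)&(abs(P[...,1]+.36)<.05)
    if o.sum()>5: print(c,o.sum(),cv2.minAreaRect(P[o][:,:2].astype(np.float32)),np.median(P[o][:,2]))
    for t,z in [('tray_front',.055)]:
        for r in pinpoint(c,t)[:1]:
            q=onz(c,r['position'],z)[:2]-[.584,.077];a=np.radians(-10.3);print(t,r['conf'],q@[np.cos(a),np.sin(a)],q@[-np.sin(a),np.cos(a)])
im,_=grab_frame('scene');cv2.imwrite('pics/f_scene.png',im)
a=cv2.imread('pics/f_side.png');cv2.imwrite('pics/f_both.png',cv2.resize(np.hstack([im[100:320,80:480],a[120:340,150:420]]),None,fx=1.19,fy=1.19))
E
```

```text
t 24.0 pos [ 0.4595 -0.3579  0.0712] F [-1.7  1.5  4.6] M [0.45 0.4  0.02] g 0.27
total [ 0.     -0.0003  0.    ] [ 0.    0.02 -0.13] per row/1 [ 0.     -0.0003  0.    ] [ 0.    0.02 -0.13]
t 24.67 pos [ 0.4592 -0.3576  0.0701] F [ 0.4  0.4 -0. ] M [ 0.01  0.   -0.01] g 1.005
total [ 0.0003 -0.0006  0.0011] [-0.02 -0.   -0.12] per row/1 [ 0.0003 -0.0006  0.0011] [-0.02 -0.   -0.12]
time: 25.5
tool_pos: [0.4594, -0.2565, 0.196]
tool_rot: [0.001, 0.198, 0.98, -0.0]
contact_force: [0.5, -0.7, -0.0]
gripper_width: 0.996
grasp_force: 0.0
side 168 ((0.4590592086315155, -0.3603094220161438), (0.02494099922478199, 0.028607679530978203), 66.87401580810547) 0.1086902031982202
wrist 857 ((0.45859208703041077, -0.35830429196357727), (0.023979943245649338, 0.028645548969507217), 67.9960708618164) 0.10914036349618336
```

View pics/f_both.png

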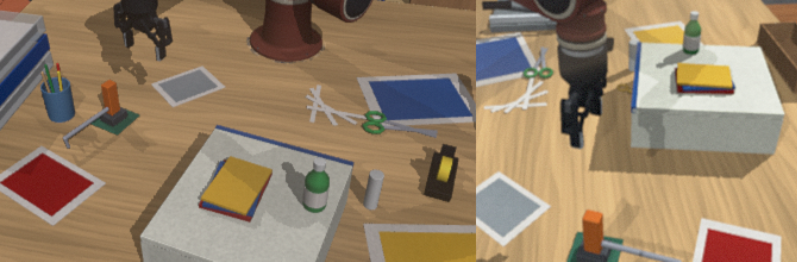

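The rod stands upright on the mat (post at (0.4586, −0.3583), mat centre (0.4594, −0.3582)). The brass eye shows in front of the riser, and the other things look unmoved.

```bash
python3 -c "
from plant import *
print(job_done())"
```

```text
the job is handed in; nothing more can be done
None
```

The tray is drawn out against its stop, the rod is unhooked and standing upright within about 1 mm of the mat's centre, and the job is handed in at about 26 s; the pull briefly read 17.4 N at the stop, above the roughly 15 N limit, before I backed off.

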